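# Close the two-part bioplastic mould

### The job

Close the demonstration mould: pick up by its black grip the upper mould plate, the one with two holes, carry it over the mould's lower half and lower it, kept level, onto the two guide pins until it lies flat on the block; do not let go before it is down. Leave the plain cover without holes and the glass beaker where they are.

Things in the scene. Friction and masses are not known exactly. Their poses are not given: they have to be found in the camera images.
- mould_top: Upper mould plate, loose, 0.35 to 0.65 kg: grey aluminium, 170 x 90 x 12 mm (x, y, z), two through holes 22 mm wide at x = -60 and +60, y = 0. Mid-top a black grip bar, 56 mm along x, 18 mm wide along y, from 12 to 52 mm above the underside: pinch its 18 mm width from above. Origin: centre of the underside; z up. Starts flat on the table. Either way round (half turn) fits.
- mould_base: Lower half, fixed: grey aluminium block 180 x 100 x 25 mm (x, y, z) with two upright steel pins at x = -60 and +60, y = 0: 14 mm thick, straight for 20 mm, then tapering to a 5 mm tip 42 mm above the block (67 above the table). Two dark round cavities between them. Origin: centre of the underside, on the table; z up. Closed, the upper plate's underside is 25 mm above this origin.
- plain_cover: Plain pressing cover, loose, a bystander: the same aluminium plate 170 x 90 x 12 mm with the same black grip bar, but with no holes. Origin: centre of its underside, on the table. Not to be moved.
- beaker: Open glass beaker, loose, a bystander: 72 mm across, 95 mm tall, upright. Origin: centre of its underside. Not to be moved.
Not all that is in view belongs to the job. Leave any red look-alike of the mould_top alone. Leave any yellow look-alike of the mould_base alone.

How it is judged:
On the way, in this order (a step that is already met when the one before it is completed fails the run):
1. the upper plate is held above the pin tips, over the lower half and level within 15 degrees (z of mould_top in the frame of mould_base above 0.067 m and horizontal distance between mould_top and mould_base below 0.03 m and angle between mould_top's own z axis and vertical below 0.26 rad and contact force between the fingers and mould_top above 0.5 N), for 0.1 s.
2. still held, the upper plate is down over the pins to within 12 mm of the block (z of mould_top in the frame of mould_base below 0.037 m and horizontal distance between mould_top and mould_base below 0.015 m and angle between the x axis of mould_top and the x axis of mould_base, either way round below 0.18 rad and contact force between the fingers and mould_top above 0.5 N), for 0.1 s.
At the end, for the whole second after the job is handed in: The upper plate rests at standstill on the block, pins through its holes: underside within 5 mm of the block's top, centred within 12 mm, in line within 10 degrees (either way round), level within 5 degrees; plain cover and beaker within 30 mm of their start, the beaker upright (z of mould_top in the frame of mould_base between 0.02 and 0.03 m and horizontal distance between mould_top and mould_base below 0.012 m and angle between the x axis of mould_top and the x axis of mould_base, either way round below 0.18 rad and angle between mould_top's own z axis and vertical below 0.09 rad and linear speed of mould_top below 0.02 m/s and distance of each of plain_cover, beaker from where it was at the start of the episode below 0.03 m and angle between beaker's own z axis and vertical below 0.2 rad); the robot touches nothing.
It fails at once if the upper plate is tipped by more than 25 degrees (angle between mould_top's own z axis and vertical above 0.44 rad).
It fails at once if the plain cover is moved by more than 30 mm (distance of plain_cover from where it was at the start of the episode above 0.03 m).
It fails at once if the beaker is moved by more than 30 mm or tipped over (distance of beaker from where it was at the start of the episode above 0.03 m or angle between beaker's own z axis and vertical above 0.4 rad).
It also fails if it takes over 43 s, if anything falls off the work surface, if the arm or the gripper's body presses on something with over 40 N, if the wrist force passes 120 N, or if a joint passes its speed limit or range.

### The arm

A 6-joint arm with a two-finger parallel gripper is mounted at the origin on the work surface. World frame = base frame: x ahead of the robot, y to its left, z up, the work surface at z = 0. Lengths are in m, angles in rad, forces in N, time in s.
With the tool pointing down it reaches from about 0.4 to 0.925 m from the base axis. Payload 12.5 kg.
Tool frame: the origin (TCP) lies at the very end of the fingers, on their centre line; the grasp point (between the pads) lies 19 mm behind it; z points along the fingers, y is the line along which they close (so a half turn about z gives the same grasp; the last joint's range is limited). The gripper opens to 95 mm and grips with 3 to 60 N. Pads are 20 mm wide; open, the fingers measure 119 mm over their backs; the gripper's body (75 mm by 180 mm) begins 59 mm behind the grasp point.
Start: joints at [1.221, 0.491, 1.559, -0, 1.092, -0.106], TCP at [0.151, 0.607, 0.215] pointing down, gripper open.
Joint ranges: [-3.1, 3.1], [-0.84, 2.19], [0.05, 2.79], [-1.13, 4.28], [0.06, 2.93], [-2.69, 2.69]. Speed limits (rad/s): [2.22, 2.22, 2.79, 3.14, 3.14, 3.14].

### API

Orientations are given as a rotation vector (axis times angle).
In Python, from rig import status, snapshot, calibration, order, regions_of, tip_of gives the robot as it stands.
- The arm moves only by the shell command python3 -m pendant 'ROWS'. ROWS is JSON, one flat list of numbers, 7 for each row, row after row: the turn, a rotation vector about the tool's x, y, z in degrees, then the shift along the tool's x, y, z in cm, then the finger opening in cm, from 0 to 9.51. A call has 1 to 12 rows; each row is the pose to reach, as a shift and turn from the pose commanded when the call began, along the tool's axes at that moment; what a row does not reach only later rows make up. A row lasts 1/12 s, in which the tool goes at most 41.7 mm and 7.16 degrees, less where a joint would pass 70% of its speed; a pose out of reach is approached as far as the arm can. A call with a gripper value outside its range is refused whole. The fingers move at their own pace and stop on an object; the grip force is fixed at half the most. Time passes only in rows, so rows that repeat a pose let the fingers close. It gives the time, the measured TCP pose, the force, the opening and the grip force at its end, in the units of the state.
- status.get_obs(): the state, without advancing time (a new reading comes with each control period).
- snapshot(name): name is "scene" or "top" or "wrist"; returns (picture, depth): 400x640x3 uint8, red, green, blue; 400x640 float32, m along the optical axis (not along the pixel's ray), 0 where there is no reading.
- calibration(name): a dict with "fx", "fy", "cx", "cy" (pixels), "dist" ([k1, k2, p1, p2, k3] as OpenCV has them; the pictures are not rectified), "R" (3x3) and "t" (3): a world point X has camera coordinates R X + t. Camera axes: x right, y down, z forward; pixel columns grow to the right and rows downward; lengths in m; the calibration is good to about 2 mm. A picture is of the moment at which its call begins: read the wrist's pose just before it. calibration takes no time and is no camera call; for the wrist camera it gives the pose at the moment of the call.
- order.job_done(): hands the job in; it is judged then, once.
Trained networks look in the newest picture that a camera, given by its name, has taken for a name from the list of things; names that differ only in an ending like _2 or _b are one class to them, and where a whole thing is asked for, a point or a joint stands for the part that bears it (a point fixed in the world has none). Each returns a list of dicts, best first, with "conf" (0 to 1); they miss things now and then, are a little off and sometimes report something else, mostly with a low value. They report only what shows in the picture. A call takes as long as a camera call. They do not tell look-alikes from the thing itself.
- regions_of(camera, query): "mask" (400x640 bool, what is visible of it).
- tip_of(camera, query): "location" ([x, y, z] in m, in the coordinates of the camera as it stood for that picture, good to about 4 mm: a listed point, or the origin of a listed thing).
The state is a dict: "time": time; "q": joint angles; "joint_vel": joint speeds; "joint_torque": joint torques, N m; "tool_pos": TCP position; "tool_rot": TCP orientation; "ft_force": force on the tool from outside, world axes, zero at the start; "torque": the same for the moment, N m; "opening": finger opening in m; "grip_force": force on a finger pad.
Only numpy, scipy, OpenCV 4.12 (cv2) and the standard library are available. Lean on these libraries where they do the work, as an engineer would, in place of code of your own. Each camera call takes 0.05 s, during which the arm holds its last target. There are 200 camera calls.

## Working session

There is one attempt and no reset: what is moved stays moved. The work goes in short steps, Python scripts to look and compute and a shell command to move; the robot and the scene stay as the last step left them, time stands still between calls to the robot, and variables do not carry over. Pictures are saved under pics/ and viewed, at most 10 in all, crops included, and the job is handed in when it is done.

```bash
mkdir -p pics
cat > h.py <<'E'
import numpy as np, cv2
from scipy.spatial.transform import Rotation as Ro
from rig import status, snapshot, calibration, order, regions_of, tip_of
def world(cal,uv,d):
    K=np.array([[cal['fx'],0,cal['cx']],[0,cal['fy'],cal['cy']],[0,0,1]])
    n=cv2.undistortPoints(np.array(uv,float).reshape(-1,1,2),K,np.array(cal['dist'])).reshape(-1,2)
    c=np.c_[n,np.ones(len(n))]*np.array(d).reshape(-1,1)
    return (c-np.array(cal['t']))@np.array(cal['R'])
def save(n,im): cv2.imwrite('pics/'+n+'.png',im[:,:,::-1])
def obs():
    o=status.get_obs(); print({k:np.round(o[k],4).tolist() for k in('time','q','tool_pos','tool_rot','ft_force','opening','grip_force')}); return o
E
python3 - <<'E'
from h import *
obs()
for c in('top','scene'):
    im,d=snapshot(c); save(c+'0',im); cal=calibration(c)
    np.savez('pics/'+c+'0.npz',im=im,d=d)
    for q in('mould_top','mould_base','plain_cover','beaker'):
        for r in tip_of(c,q)[:4]:
            p=(np.array(r['location'])-cal['t'])@np.array(cal['R']); print(c,q,round(r['conf'],2),p.round(3))
        for r in regions_of(c,q)[:4]:
            m=r['mask']&(d>0); v,u=np.nonzero(m)
            if len(u)<20: continue
            P=world(cal,np.c_[u,v],d[m]); (cx,cy),s,a=cv2.minAreaRect(P[:,:2].astype(np.float32))
            print('  reg',round(r['conf'],2),'px',u.mean().round(),v.mean().round(),len(u),'rect',np.round([cx,cy,*s,a],3),'zmax',P[:,2].max().round(3), im[m].mean(0).round())
E
```

```text
{'time': 0.0, 'q': [1.2214, 0.4915, 1.5595, 0.0, 1.0917, -0.1056], 'tool_pos': [0.1507, 0.6063, 0.2141], 'tool_rot': [-0.3819, -3.118, 0.0017], 'ft_force': [0.7376, 0.8314, 0.3184], 'opening': 0.0951, 'grip_force': 0.0}
top mould_top 0.64 [ 0.337 -0.06  -0.001]
  reg 0.96 px 370.0 169.0 2094 rect [ 5.5700e-01 -4.0000e-02  9.8000e-02  1.7400e-01  8.8436e+01] zmax 0.057 [54. 56. 58.]
  reg 0.74 px 380.0 250.0 2141 rect [ 0.338 -0.062  0.092  0.171  6.937] zmax 0.057 [77. 10.  9.]
top mould_base 0.9 [0.284 0.247 0.001]
top mould_base 0.89 [0.54  0.19  0.002]
  reg 0.68 px 286.0 173.0 2655 rect [ 0.546  0.187  0.105  0.187 76.821] zmax 0.069 [56. 58. 60.]
  reg 0.59 px 263.0 271.0 2705 rect [ 0.282  0.248  0.108  0.186 80.601] zmax 0.07 [95. 80.  8.]
top plain_cover 0.9 [ 0.487 -0.233  0.002]
  reg 0.8 px 443.0 194.0 2098 rect [ 0.488 -0.235  0.091  0.17  85.256] zmax 0.057 [47. 49. 51.]
  reg 0.71 px 175.0 166.0 813 rect [ 0.547  0.473  0.069  0.093 36.523] zmax 0.099 [73. 78. 76.]
scene mould_top 0.88 [ 0.558 -0.031  0.001]
scene mould_top 0.78 [ 0.335 -0.059  0.001]
  reg 0.94 px 257.0 224.0 2364 rect [ 5.4900e-01 -3.8000e-02  9.8000e-02  1.8100e-01  8.8033e+01] zmax 0.057 [52. 54. 57.]
  reg 0.69 px 262.0 153.0 1779 rect [ 0.333 -0.063  0.105  0.173  8.323] zmax 0.059 [74. 13. 13.]
scene mould_base 0.91 [ 0.279  0.245 -0.   ]
scene mould_base 0.68 [0.544 0.187 0.   ]
  reg 0.88 px 347.0 227.0 2860 rect [ 0.533  0.187  0.105  0.199 77.782] zmax 0.069 [53. 55. 59.]
  reg 0.69 px 375.0 146.0 2062 rect [ 0.273  0.247  0.105  0.205 79.741] zmax 0.07 [96. 81. 12.]
  reg 0.69 px 257.0 225.0 2347 rect [ 5.500e-01 -3.600e-02  9.600e-02  1.790e-01  8.791e+01] zmax 0.057 [51. 53. 57.]
scene plain_cover 0.78 [ 0.485 -0.233  0.001]
scene plain_cover 0.62 [0.555 0.472 0.002]
scene beaker 0.63 [0.552 0.467 0.   ]
  reg 0.74 px 467.0 233.0 1146 rect [ 0.529  0.486  0.069  0.139 51.701] zmax 0.098 [78. 85. 85.]
```

View pics/top0.png

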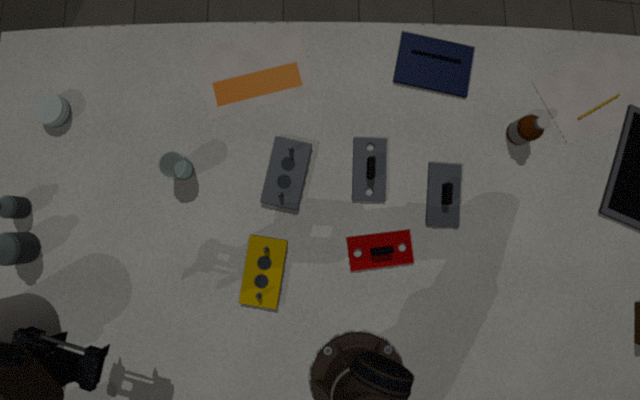

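View pics/scene0.png

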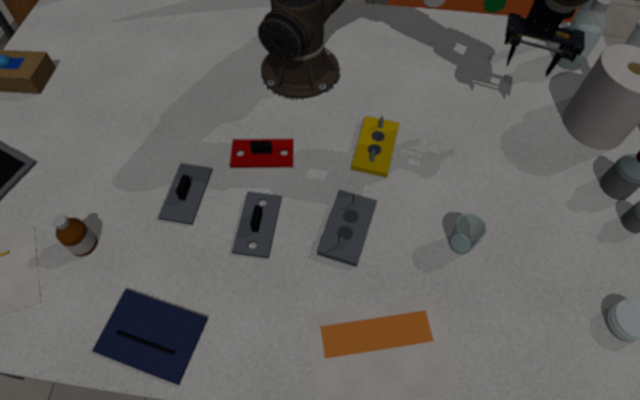

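The candidates in the top view are:
- Grey plate with two light holes at (370,169).
- Grey plate without holes at (443,194), which is the plain cover.
- Red look-alike at (380,250).
- Grey base at (286,173) and yellow base look-alike at (263,271).

The grey holed plate and the grey base fit the description. I'll confirm both in an enlarged crop.

```bash
cat >> h.py <<'E'
def tgt(x,y,z,yaw,o=None):
    """tool moves (deg, cm) to bring TCP to xyz, tool y axis at yaw deg (mod 180)"""
    o=o or status.get_obs(); R=Ro.from_rotvec(o['tool_rot']); M=R.as_matrix()
    best=None
    for k in(0,180):
        a=np.radians(yaw+k); yy=np.array([np.cos(a),np.sin(a),0]); zz=np.array([0,0,-1.]); T=np.c_[np.cross(yy,zz),yy,zz]
        rv=(R.inv()*Ro.from_matrix(T)).as_rotvec(degrees=True)
        if best is None or np.linalg.norm(rv)<np.linalg.norm(best): best=rv
    s=M.T@(np.array([x,y,z])-o['tool_pos'])*100
    print('turn',best.round(1),'shift',s.round(2),'rows',(max(np.linalg.norm(s)/4.17,np.linalg.norm(best)/7.16)).round(1))
def rect(c,cal,d,m,z0,z1):
    m=m&(d>0); v,u=np.nonzero(m); P=world(cal,np.c_[u,v],d[m]); P=P[(P[:,2]>z0)&(P[:,2]<z1)]
    (cx,cy),(w,h),a=cv2.minAreaRect(P[:,:2].astype(np.float32))
    if w<h:a+=90
    print('rect',c,len(P),np.round([cx,cy,w,h,(a+90)%180-90],3),'z',np.median(P[:,2]).round(4)); return P
E
python3 - <<'E'
from h import *
f=np.load('pics/top0.npz'); im,d=f['im'],f['d']; cal=calibration('top')
for n,(u,v,z0,z1) in dict(top=(370,169,.007,.018),base=(286,173,.018,.031),cover=(443,194,.007,.018)).items():
    m=np.zeros(d.shape,bool); m[v-45:v+45,u-36:u+36]=1; rect(n,cal,d,m,z0,z1)
save('crop0',cv2.resize(im[115:285,235:475],None,fx=3.3,fy=3.3,interpolation=cv2.INTER_CUBIC))
tgt(.557,-.036,.215,88.4)
E
```

```text
rect top 1849 [ 0.554 -0.047  0.112  0.17  -1.941] z 0.0121
rect base 2552 [  0.543   0.186   0.1     0.18  -12.586] z 0.0249
rect cover 1897 [ 0.474 -0.217  0.136  0.233 -9.581] z 0.0121
turn [  0.    0.  -12.4] shift [-5.493e+01 -5.255e+01 -4.000e-02] rows 18.2
```

View pics/crop0.png

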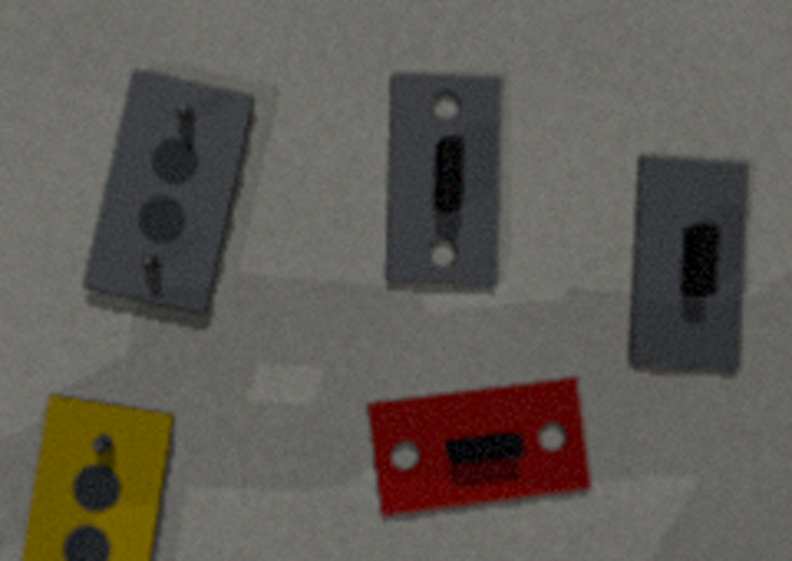

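The crop confirms it: the middle grey plate has two light holes at (447,106) and (442,252), the right grey plate has none, and the grey base with pins is on the left.

```bash
python3 -m pendant '[0,0,-3,-18.3,-17.5,0,9.5, 0,0,-6,-32,-30,0,9.5, 0,0,-9,-40,-38,0,9.5, 0,0,-12.4,-54.9,-52.6,0,9.5, 0,0,-12.4,-54.9,-52.6,0,9.5, 0,0,-12.4,-54.9,-52.6,0,9.5, 0,0,-12.4,-54.9,-52.6,0,9.5, 0,0,-12.4,-54.9,-52.6,0,9.5, 0,0,-12.4,-54.9,-52.6,0,9.5, 0,0,-12.4,-54.9,-52.6,0,9.5, 0,0,-12.4,-54.9,-52.6,0,9.5, 0,0,-12.4,-54.9,-52.6,0,9.5]'
python3 -c "
from h import *
tgt(.557,-.04,.215,88.2)"
```

```text
time: 1.9
tool_pos: [0.4187, 0.182, 0.215]
tool_rot: [0.043, 3.141, 0.001]
ft_force: [0.7, -0.1, -0.2]
opening: 0.0948
grip_force: 0.0
turn [0.  0.  0.2] shift [-14.43 -21.81  -0.  ] rows 6.3
```

```bash
python3 -m pendant '[0,0,0,-14.4,-21.8,0,9.5, 0,0,0,-14.4,-21.8,0,9.5, 0,0,0,-14.4,-21.8,0,9.5, 0,0,0,-14.4,-21.8,0,9.5, 0,0,0,-14.4,-21.8,0,9.5, 0,0,0,-14.4,-21.8,0,9.5, 0,0,0,-14.4,-21.8,0,9.5, 0,0,0,-14.4,-21.8,0,9.5, 0,0,0,-14.4,-21.8,0,9.5]'
python3 - <<'E'
from h import *
obs(); cal=calibration('wrist'); im,d=snapshot('wrist'); save('w1',im)
v,u=np.mgrid[0:400:2,0:640:2]; v,u=v.ravel(),u.ravel(); dd=d[v,u]; k=dd>0
P=world(cal,np.c_[u,v][k],dd[k])
def r(n,a):
    (cx,cy),(w,h),g=cv2.minAreaRect(a[:,:2].astype(np.float32)); g+=90*(w<h); print(n,len(a),np.round([cx,cy,w,h,(g+90)%180-90],4),np.median(a[:,2]).round(4))
near=(np.hypot(P[:,0]-.557,P[:,1]+.04)<.1)
r('plate',P[near&(P[:,2]>.007)&(P[:,2]<.018)]); r('grip',P[near&(P[:,2]>.047)&(P[:,2]<.058)])
E
```

```text
time: 2.65
tool_pos: [0.5556, -0.0381, 0.2143]
tool_rot: [-0.045, -3.14, -0.001]
ft_force: [0.5, -0.5, -1.2]
opening: 0.095
grip_force: 0.0
{'time': 2.65, 'q': [-0.1872, 0.395, 1.7276, 0.0003, 1.0198, -1.7295], 'tool_pos': [0.5556, -0.0381, 0.2143], 'tool_rot': [-0.045, -3.1404, -0.0007], 'ft_force': [0.5062, -0.4558, -1.153], 'opening': 0.095, 'grip_force': 0.0}
plate 2214 [ 0.5564 -0.0337  0.0901  0.17   -1.9559] 0.0117
grip 192 [ 0.5557 -0.0337  0.0158  0.0523 -1.6758] 0.0516
```

View pics/w1.png

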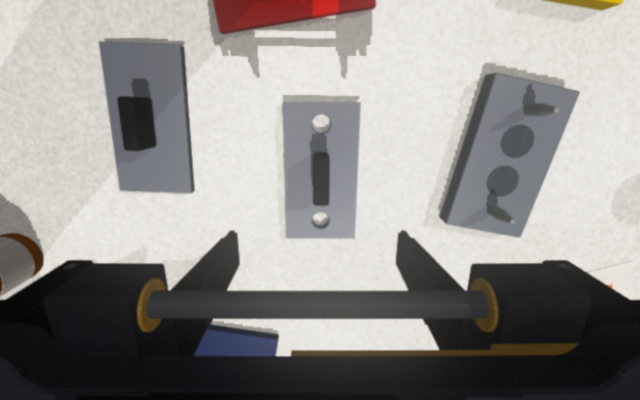

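The wrist view shows the holed plate, grip at (320,178), directly ahead. The base is at (510,155) and the plain cover at (147,115). I'll also measure the base from here.

Run:
```python
from h import *
cal=calibration('wrist'); im,d=snapshot('wrist')
v,u=np.nonzero(d>0); P=world(cal,np.c_[u,v],d[v,u])
a=P[(np.hypot(P[:,0]-.543,P[:,1]-.187)<.115)&(P[:,2]>.021)&(P[:,2]<.029)]
(cx,cy),(w,h),g=cv2.minAreaRect(a[:,:2].astype(np.float32)); print(cx,cy,w,h,g)
tgt(.556,-.0337,.019,88.2)
```

```text
0.5442100763320923 0.18714290857315063 0.10162042826414108 0.18067508935928345 77.34373474121094
turn [ 0.  -0.   0.3] shift [-0.08  0.32 19.56] rows 4.7
```

```bash
python3 -m pendant '[0,0,0.3,-0.1,0.3,4,9.5, 0,0,0.3,-0.1,0.4,8,9.5, 0,0,0.3,-0.1,0.4,11,9.5, 0,0,0.3,-0.1,0.4,14,9.5, 0,0,0.3,-0.1,0.4,16.5,9.5, 0,0,0.3,-0.1,0.4,18.5,9.5, 0,0,0.3,-0.1,0.4,19.4,9.5, 0,0,0.3,-0.1,0.4,19.4,9.5]' && python3 -m pendant '[0,0,0,0,0,0,6, 0,0,0,0,0,0,4, 0,0,0,0,0,0,2.5, 0,0,0,0,0,0,1, 0,0,0,0,0,0,1, 0,0,0,0,0,0,1, 0,0,0,0,0,0,1, 0,0,0,0,0,0,1, 0,0,0,0,0,0,1]'
```

```text
time: 3.42
tool_pos: [0.556, -0.0328, 0.0194]
tool_rot: [-0.049, -3.138, -0.001]
ft_force: [-0.3, 0.3, -0.3]
opening: 0.095
grip_force: 0.0
time: 4.17
tool_pos: [0.5571, -0.034, 0.0206]
tool_rot: [0.051, 3.141, 0.0]
ft_force: [-0.0, 0.3, 0.0]
opening: 0.0404
grip_force: 0.0
```

```bash
python3 -m pendant '[0,0,0,0,0,0,1, 0,0,0,0,0,0,1, 0,0,0,0,0,0,1, 0,0,0,0,0,0,1, 0,0,0,0,0,0,1, 0,0,0,0,0,0,1, 0,0,0,0,0,0,1, 0,0,0,0,0,0,1, 0,0,0,0,0,0,1]'; python3 -m pendant '[0,0,0,0,0,-2,1, 0,0,0,0,0,-4,1, 0,0,0,0,0,-7,1, 0,0,0,0,0,-10,1, 0,0,0,0,0,-12,1, 0,0,0,0,0,-12,1]'
python3 -c "
from h import *
tgt(.5445,.187,.14,77.4)"
```

```text
time: 4.92
tool_pos: [0.5571, -0.034, 0.0206]
tool_rot: [0.051, 3.141, 0.0]
ft_force: [0.4, -0.8, -0.0]
opening: 0.0179
grip_force: 30.0
time: 5.42
tool_pos: [0.5583, -0.0341, 0.144]
tool_rot: [0.051, 3.136, -0.001]
ft_force: [0.7, -1.3, -5.8]
opening: 0.018
grip_force: 30.0
turn [-0.   0.3 10.7] shift [ 2.1  22.06  0.37] rows 5.3
```

```bash
python3 -m pendant '[0,0,1,0.2,2,0,1, 0,0,3,0.6,5,0,1, 0,0,5,1,8.5,0,1, 0,0,7,1.4,12,0,1, 0,0,9,1.8,15.5,0,1, 0,0,10,2,18.5,0,1, 0,0,10.7,2.1,20.8,0,1, 0,0,10.7,2.1,22,0,1, 0,0,10.7,2.1,22,0,1, 0,0,10.7,2.1,22,0,1, 0,0,10.7,2.1,22,0,1]'
python3 - <<'E'
from h import *
obs(); cal=calibration('wrist'); im,d=snapshot('wrist'); save('w2',im); np.savez('pics/w2.npz',im=im,d=d)
v,u=np.nonzero(d>0); P=world(cal,np.c_[u,v],d[v,u])
near=np.hypot(P[:,0]-.5445,P[:,1]-.187)<.12
for n,a,b in(('held',.105,.142),('base',.021,.029)):
    a=P[near&(P[:,2]>a)&(P[:,2]<b)]
    if len(a)<50: print(n,len(a)); continue
    (cx,cy),(w,h),g=cv2.minAreaRect(a[:,:2].astype(np.float32)); g+=90*(w<h)
    A=np.linalg.lstsq(np.c_[a[:,:2]-[cx,cy],np.ones(len(a))],a[:,2],rcond=None)[0]
    print(n,len(a),np.round([cx,cy,w,h,(g+90)%180-90],4),np.median(a[:,2]).round(4),'slope',A.round(3))
E
```

```text
time: 6.33
tool_pos: [0.543, 0.1856, 0.1397]
tool_rot: [-0.344, -3.121, 0.001]
ft_force: [-0.5, -0.9, -5.3]
opening: 0.0179
grip_force: 30.0
{'time': 6.3333, 'q': [0.2144, 0.5061, 1.7668, -0.0002, 0.8702, -1.1367], 'tool_pos': [0.543, 0.1856, 0.1397], 'tool_rot': [-0.344, -3.1213, 0.001], 'ft_force': [-0.4547, -0.868, -5.2631], 'opening': 0.0179, 'grip_force': 29.9986}
held 22895 [  0.5423   0.1865   0.0907   0.1701 -12.6188] 0.1308 slope [-0.005 -0.001  0.131]
base 790 [4.93600e-01 1.97300e-01 3.18000e-02 3.15000e-02 7.61714e+01] 0.0248 slope [0.011 0.001 0.025]
```

View pics/w2.png

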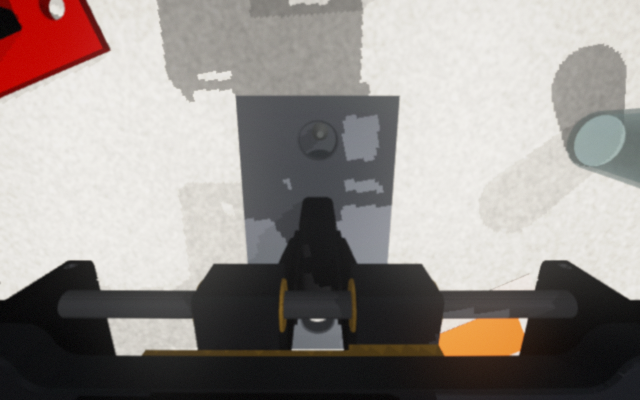

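Held plate is level and aligned with the base, about 1.3 mm short along x; a pin shows through the hole at (318,139). I'll correct while lowering and pause at the taper.

```bash
python3 -m pendant '[0,0,0,-0.13,0.05,0.5,1, 0,0,0,-0.13,0.05,2,1, 0,0,0,-0.13,0.05,3.5,1, 0,0,0,-0.13,0.05,4.5,1, 0,0,0,-0.13,0.05,5.5,1, 0,0,0,-0.13,0.05,6.2,1, 0,0,0,-0.13,0.05,6.8,1, 0,0,0,-0.13,0.05,7.2,1, 0,0,0,-0.13,0.05,7.2,1]'
python3 -m pendant '[0,0,0,0,0,0.3,1, 0,0,0,0,0,0.6,1, 0,0,0,0,0,0.9,1, 0,0,0,0,0,1.2,1, 0,0,0,0,0,1.4,1, 0,0,0,0,0,1.4,1]'
```

```text
time: 7.13
tool_pos: [0.5444, 0.1867, 0.068]
tool_rot: [-0.344, -3.122, 0.0]
ft_force: [-0.4, 0.7, -5.8]
opening: 0.0177
grip_force: 30.0
time: 7.63
tool_pos: [0.5444, 0.1867, 0.0542]
tool_rot: [-0.344, -3.122, 0.0]
ft_force: [0.6, -0.0, -5.1]
opening: 0.0183
grip_force: 30.0
```

```bash
python3 -m pendant '[0,0,0,0,0,0.2,1, 0,0,0,0,0,0.4,1, 0,0,0,0,0,0.6,1, 0,0,0,0,0,0.75,1, 0,0,0,0,0,0.85,1, 0,0,0,0,0,0.88,1, 0,0,0,0,0,0.88,1, 0,0,0,0,0,0.88,1]'
```

```text
time: 8.3
tool_pos: [0.5446, 0.1868, 0.0459]
tool_rot: [0.344, 3.123, 0.0]
ft_force: [-0.1, 0.5, -5.5]
opening: 0.018
grip_force: 30.0
```

```bash
python3 -m pendant '[0,0,0,0,0,0.05,1, 0,0,0,0,0,0.1,1, 0,0,0,0,0,0.1,1]'; python3 -m pendant '[0,0,0,0,0,0.05,1, 0,0,0,0,0,0.1,1, 0,0,0,0,0,0.1,1]'
```

```text
time: 8.55
tool_pos: [0.5447, 0.1868, 0.0456]
tool_rot: [0.344, 3.122, 0.0]
ft_force: [-2.6, -1.0, 3.7]
opening: 0.0174
grip_force: 30.0
time: 8.8
tool_pos: [0.5447, 0.1868, 0.0456]
tool_rot: [0.344, 3.122, 0.001]
ft_force: [-6.6, -2.0, 17.6]
opening: 0.018
grip_force: 30.0
```

The plate is seated: the force rose with no further descent. I'll ease off slightly and release, opening only enough that the fingers stay clear.

```bash
python3 -m pendant '[0,0,0,0,0,-0.1,1, 0,0,0,0,0,-0.1,1, 0,0,0,0,0,-0.1,4, 0,0,0,0,0,-0.1,5, 0,0,0,0,0,-0.1,5, 0,0,0,0,0,-0.1,5, 0,0,0,0,0,-0.1,5, 0,0,0,0,0,-0.1,5, 0,0,0,0,0,-0.1,5]'; python3 -m pendant '[0,0,0,0,0,-1,5, 0,0,0,0,0,-3,5, 0,0,0,0,0,-6,5, 0,0,0,0,0,-10,5, 0,0,0,0,0,-14,5, 0,0,0,0,0,-16,5, 0,0,0,0,0,-16,5]'
python3 - <<'E'
from h import *
cal=calibration('wrist'); im,d=snapshot('wrist'); save('w3',im)
v,u=np.nonzero(d>0); P=world(cal,np.c_[u,v],d[v,u])
a=P[(np.hypot(P[:,0]-.5445,P[:,1]-.187)<.12)&(P[:,2]>.031)&(P[:,2]<.045)]
(cx,cy),(w,h),g=cv2.minAreaRect(a[:,:2].astype(np.float32)); g+=90*(w<h)
A=np.linalg.lstsq(np.c_[a[:,:2]-[cx,cy],np.ones(len(a))],a[:,2],rcond=None)[0]
print(np.round([cx,cy,w,h,(g+90)%180-90],4),np.median(a[:,2]),A)
E
```

```text
time: 9.55
tool_pos: [0.5446, 0.1868, 0.0448]
tool_rot: [0.344, 3.123, 0.0]
ft_force: [0.8, -0.5, 0.1]
opening: 0.0494
grip_force: 0.0
time: 10.13
tool_pos: [0.5461, 0.1872, 0.2105]
tool_rot: [0.343, 3.115, 0.004]
ft_force: [0.5, 0.6, 0.3]
opening: 0.0498
grip_force: 0.0
[  0.5448   0.1875   0.0902   0.1702 -12.6271] 0.0367381142330548 [ 0.00148272 -0.00181014  0.0367636 ]
```

View pics/w3.png

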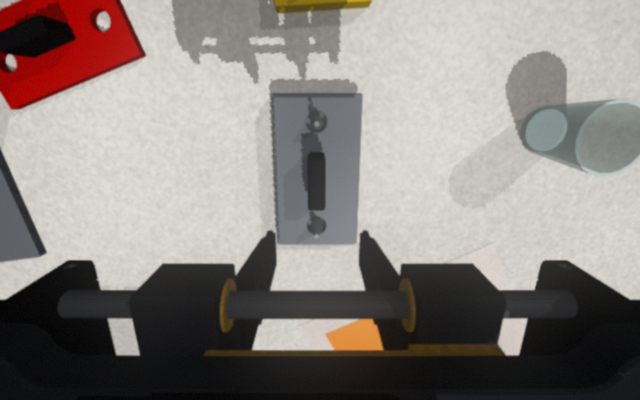

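The plate lies flat on the block: its top is at 37 mm, it is level, and both pins stand through the holes at (316,120) and (316,226). The robot is clear.

```bash
python3 -c "
from rig import order
print(order.job_done())"
```

```text
the job is handed in; nothing more can be done
None
```

The mould is closed: the two-hole plate lies flat and level on the block with both pins through its holes, the plain cover and beaker were left alone, and the job was handed in at about 10 s (no verdict was returned).

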